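# Complete the first-aid tin

## Robot

A 7-joint arm with a two-finger parallel gripper is mounted at the origin on the work surface. World frame = base frame: x ahead of the robot, y to its left, z up, the work surface at z = 0. Lengths are in mm, angles in rad, forces in N, time in s.
With the tool pointing down it reaches from about 400 to 850 mm from the base axis. Payload 4.4 kg.
Tool frame: the origin (TCP) lies midway between the tips of the shut fingers; the grasp point (between the pads) lies r.grasp_offset behind it (r.grasp_offset is the distance from the TCP to the grasp point, in mm); z points along the fingers, y is the direction in which the jaws open and shut (so a half turn about z gives the same grasp; the last joint's range is limited). The gripper opens to 94 mm and grips with 3 to 60 N. Pads are 16 mm wide; open, the fingers measure 119 mm over their backs; the gripper's body (75 mm by 177 mm) begins 78 mm behind the grasp point.
Start: joints at [-1.291, 0.628, 0.038, 1.517, -0.027, 0.996, -0.02], TCP at [220.293, 611.546, 205.478] pointing down, gripper open.
Joint ranges: [-3.06, 3.06], [-0.37, 2.12], [-1.25, 1.32], [0.18, 2.47], [-1.1, 4.24], [0.23, 1.98], [-2.94, 2.94]. Speed limits (rad/s): [2.57, 2.57, 3.14, 3.14, 3.14, 3.14, 3.14].

## Interface

Orientations are given as a rotation vector (axis times angle).
In Python, from station import r gives the robot as it stands. The module is installed in compiled form; this text tells all that it offers.
- The arm moves only by the tool step_arm, never from a script. Its argument "deltas" is text: rows parted by semicolons, each of 7 numbers parted by spaces: the shift along the tool's x, y, z in m, then the turn, a rotation vector about the tool's x, y, z in rad, then the opening, from 0 (shut) to 1 (fully open). A call has 1 to 12 rows; each row is the pose to reach, as a shift and turn from the pose measured when the call began, along the tool's axes at that moment; what a row does not reach only later rows make up. A row lasts 1/8 s, in which the tool goes at most 62.5 mm and 10.7 degrees, less where a joint would pass 70% of its speed; a pose out of reach is approached as far as the arm can. A call with a gripper value outside its range is refused whole. The fingers move at their own pace and stop on an object; "squeeze" is the grip in N (left out, the last holds). Time passes only in rows, so rows that repeat a pose let the fingers close. It gives the time, the measured TCP pose, the force and the opening at its end, in the units of the state.
- r.read_state(): the state, without advancing time (a new reading comes with each control period).
- r.read_camera(name): name is "side" or "top" or "wrist"; returns the picture (400x640x3 uint8, red, green, blue); there is no depth.
- r.get_calibration(name): a dict with "camera_matrix" (3x3 intrinsics, pixels), "k1" (the pictures are not rectified: a ray, as slopes to the right and down, at radius r is drawn at 1 + k1 r^2 times it, then the intrinsics apply), "R" (3x3) and "t" (3): a world point X has camera coordinates R X + t. Camera axes: x right, y down, z forward; pixel columns grow to the right and rows downward; lengths in mm; the calibration is good to about 2 mm. A picture is of the moment at which its call begins: read the wrist's pose just before it. get_calibration takes no time and is no camera call; for the wrist camera it gives the pose at the moment of the call.
- r.finish_job(): hands the job in, once; it reports no verdict.
The state is a dict: "t": time; "q": joint angles; "dq": joint speeds; "joint_torque": joint torques, N m; "eef_pos": TCP position; "eef_rot": TCP orientation; "ft_force": force on the tool from outside, world axes, zero at the start; "ft_torque": the same for the moment, N m; "finger_gap": opening from 0.0 (shut) to 1.0 (fully open).
Only numpy, scipy, OpenCV 4.12 (cv2) and the standard library are available. Lean on these libraries where they do the work, as an engineer would, in place of code of your own. Each camera call takes 0.05 s, during which the arm holds its last target. There are 200 camera calls.

## Task

Complete the open first-aid tin so that it holds exactly one jar, one bottle and one carton, each standing upright in a compartment of its own: one pack is in it already, so bring only the two kinds that are missing, one of each, from the mat, and set them down rather than dropping them in. Then shut the tin's lid fully. Leave the surplus packs, the stamp and the other things on the counter where they stand.

Things in the scene. Friction and masses are not known exactly. Their poses are not given: they have to be found in the camera images.
- tin: The open red first-aid tin, fixed to the counter: outside 140 along its x, 264 along its y, 68 high to the rim, walls 4 thick, top of its padded floor 6 above the counter. Origin: centre of its underside. The lid is hinged along its +x long side (the robot's left). Two dividers, 3 thick and only 16 high above the counter, split it along y into three equal compartments, 81 along y by 132 along x. Walls and closed lid leave 62 clear height inside.
- pocket0 (a point): Centre of the padded floor of the tin's -y end compartment (tin y = -86)
- pocket1 (a point): Centre of the padded floor of the tin's middle compartment (tin y = 0)
- pocket2 (a point): Centre of the padded floor of the tin's +y end compartment (tin y = 86)
- lid (a joint): Lid of the tin: 0 = shut on the rim, grows as it opens, stop at 2.05 rad; starts open, leaning back past upright at 1.8 to 2.03. The lid is a red panel 140 x 264, 10 thick; its hinge is stiff, it stays where it is left and must be pushed all the way down, about 2 N at its free edge.
- lid_hinge (a point): Middle of the lid's hinge line, at the top of the tin's +x side, 68 above the counter; the hinge line runs along the tin's y. The closed lid covers the tin from here 140 towards the tin's -x, its top then 79 above the counter
- lid_edge (a point): Middle of the lid's free long edge, 140 from the hinge, on its outer (upper when shut) face
- jar_a_c (a point): squat round white screw-cap jar, diameter 48, height 42, standing. Point: its centre, half-way up (21 above its foot). One of two alike; at the start one of the six packs stands in the tin, the other five on the mat
- jar_b_c (a point): squat round white screw-cap jar, diameter 48, height 42, standing. Point: its centre, half-way up (21 above its foot). One of two alike; at the start one of the six packs stands in the tin, the other five on the mat
- bottle_a_c (a point): slim round white bottle with a cap, body diameter 30 up to 42, cap diameter 27 from there to the top, height 56, standing. Point: its centre, half-way up (28 above its foot). One of two alike; at the start one of the six packs stands in the tin, the other five on the mat
- bottle_b_c (a point): slim round white bottle with a cap, body diameter 30 up to 42, cap diameter 27 from there to the top, height 56, standing. Point: its centre, half-way up (28 above its foot). One of two alike; at the start one of the six packs stands in the tin, the other five on the mat
- carton_a_c (a point): white rectangular carton with a grey stripe, 34 along its x, 58 along its y, 48 high, standing. Point: its centre, half-way up (24 above its foot). One of two alike; at the start one of the six packs stands in the tin, the other five on the mat
- carton_b_c (a point): white rectangular carton with a grey stripe, 34 along its x, 58 along its y, 48 high, standing. Point: its centre, half-way up (24 above its foot). One of two alike; at the start one of the six packs stands in the tin, the other five on the mat
- stamp_c (a point): Black self-inking stamp with a round knob on top, 46 x 30, 64 high, standing loose on the mat among the packs; no part of the kit. Point: its centre, half-way up
- mat: Grey counter mat, 230 along x, 370 along y, 6 thick, fixed; the spare packs and the stamp stand on it. Origin: centre of its underside
- gluestick: Bystander: grey glue stick, diameter 22, 85 high, standing beyond the mat. Origin: centre of its foot
- tumbler: Bystander: drinking glass, rim diameter 68, 95 high. Origin: centre of its foot
There are look-alikes about, which are no part of the job. What is shaped like the part that bears bottle_b_c but green or pink is not meant.

How it is judged (in metres and radians):
On the way:
1. one jar, one bottle and one carton stand in the tin, each in its own compartment, and the lid is still open ((((horizontal distance between jar_a_c and tin below 0.15 m and angle between jar_a_c's own z axis and vertical below 0.15 rad and height (world z) of jar_a_c below 0.033 m) and not (horizontal distance between jar_b_c and tin below 0.15 m)) or ((horizontal distance between jar_b_c and tin below 0.15 m and angle between jar_b_c's own z axis and vertical below 0.15 rad and height (world z) of jar_b_c below 0.033 m) and not (horizontal distance between jar_a_c and tin below 0.15 m))) and (((horizontal distance between bottle_a_c and tin below 0.15 m and angle between bottle_a_c's own z axis and vertical below 0.15 rad and height (world z) of bottle_a_c below 0.04 m) and not (horizontal distance between bottle_b_c and tin below 0.15 m)) or ((horizontal distance between bottle_b_c and tin below 0.15 m and angle between bottle_b_c's own z axis and vertical below 0.15 rad and height (world z) of bottle_b_c below 0.04 m) and not (horizontal distance between bottle_a_c and tin below 0.15 m))) and (((horizontal distance between carton_a_c and tin below 0.15 m and angle between carton_a_c's own z axis and vertical below 0.15 rad and height (world z) of carton_a_c below 0.036 m) and not (horizontal distance between carton_b_c and tin below 0.15 m)) or ((horizontal distance between carton_b_c and tin below 0.15 m and angle between carton_b_c's own z axis and vertical below 0.15 rad and height (world z) of carton_b_c below 0.036 m) and not (horizontal distance between carton_a_c and tin below 0.15 m))) and horizontal distance between any of jar_a_c, jar_b_c, bottle_a_c, bottle_b_c, carton_a_c, carton_b_c and pocket0 below 0.052 m and horizontal distance between any of jar_a_c, jar_b_c, bottle_a_c, bottle_b_c, carton_a_c, carton_b_c and pocket1 below 0.052 m and horizontal distance between any of jar_a_c, jar_b_c, bottle_a_c, bottle_b_c, carton_a_c, carton_b_c and pocket2 below 0.052 m and value of joint lid above 0.5 rad), for 0.2 s.
At the end, for the whole second after the job is handed in: The tin holds exactly one of each kind, upright (0.15 rad), on the floor (6 mm) of its own compartment, within 52 mm of its centre from above; the lid is shut (under 0.06 rad, 8 mm at its edge); the other packs stand upright within 30 mm of where they started; all packs at rest ((((horizontal distance between jar_a_c and tin below 0.15 m and angle between jar_a_c's own z axis and vertical below 0.15 rad and height (world z) of jar_a_c below 0.033 m) and not (horizontal distance between jar_b_c and tin below 0.15 m)) or ((horizontal distance between jar_b_c and tin below 0.15 m and angle between jar_b_c's own z axis and vertical below 0.15 rad and height (world z) of jar_b_c below 0.033 m) and not (horizontal distance between jar_a_c and tin below 0.15 m))) and (((horizontal distance between bottle_a_c and tin below 0.15 m and angle between bottle_a_c's own z axis and vertical below 0.15 rad and height (world z) of bottle_a_c below 0.04 m) and not (horizontal distance between bottle_b_c and tin below 0.15 m)) or ((horizontal distance between bottle_b_c and tin below 0.15 m and angle between bottle_b_c's own z axis and vertical below 0.15 rad and height (world z) of bottle_b_c below 0.04 m) and not (horizontal distance between bottle_a_c and tin below 0.15 m))) and (((horizontal distance between carton_a_c and tin below 0.15 m and angle between carton_a_c's own z axis and vertical below 0.15 rad and height (world z) of carton_a_c below 0.036 m) and not (horizontal distance between carton_b_c and tin below 0.15 m)) or ((horizontal distance between carton_b_c and tin below 0.15 m and angle between carton_b_c's own z axis and vertical below 0.15 rad and height (world z) of carton_b_c below 0.036 m) and not (horizontal distance between carton_a_c and tin below 0.15 m))) and horizontal distance between any of jar_a_c, jar_b_c, bottle_a_c, bottle_b_c, carton_a_c, carton_b_c and pocket0 below 0.052 m and horizontal distance between any of jar_a_c, jar_b_c, bottle_a_c, bottle_b_c, carton_a_c, carton_b_c and pocket1 below 0.052 m and horizontal distance between any of jar_a_c, jar_b_c, bottle_a_c, bottle_b_c, carton_a_c, carton_b_c and pocket2 below 0.052 m and (horizontal distance between jar_a_c and tin below 0.15 m or (distance of jar_a_c from where it was at the start of the episode below 0.03 m and angle between jar_a_c's own z axis and vertical below 0.15 rad)) and (horizontal distance between jar_b_c and tin below 0.15 m or (distance of jar_b_c from where it was at the start of the episode below 0.03 m and angle between jar_b_c's own z axis and vertical below 0.15 rad)) and (horizontal distance between bottle_a_c and tin below 0.15 m or (distance of bottle_a_c from where it was at the start of the episode below 0.03 m and angle between bottle_a_c's own z axis and vertical below 0.15 rad)) and (horizontal distance between bottle_b_c and tin below 0.15 m or (distance of bottle_b_c from where it was at the start of the episode below 0.03 m and angle between bottle_b_c's own z axis and vertical below 0.15 rad)) and (horizontal distance between carton_a_c and tin below 0.15 m or (distance of carton_a_c from where it was at the start of the episode below 0.03 m and angle between carton_a_c's own z axis and vertical below 0.15 rad)) and (horizontal distance between carton_b_c and tin below 0.15 m or (distance of carton_b_c from where it was at the start of the episode below 0.03 m and angle between carton_b_c's own z axis and vertical below 0.15 rad)) and linear speed of each of jar_a, jar_b, bottle_a, bottle_b, carton_a, carton_b below 0.03 m/s and value of joint lid below 0.06 rad); the robot touches nothing.
It fails at once if the stamp, glue stick or drinking glass is moved by more than 30 mm (distance of any of stamp_c, gluestick, tumbler from where it was at the start of the episode above 0.03 m).
It fails at once if a pack is dropped or thrown into the tin (faster than 0.8 m/s inside it, as after a fall of more than about 30 mm) ((horizontal distance between jar_a_c and tin below 0.15 m and height (world z) of jar_a_c below 0.065 m and linear speed of jar_a above 0.8 m/s) or (horizontal distance between jar_b_c and tin below 0.15 m and height (world z) of jar_b_c below 0.065 m and linear speed of jar_b above 0.8 m/s) or (horizontal distance between bottle_a_c and tin below 0.15 m and height (world z) of bottle_a_c below 0.065 m and linear speed of bottle_a above 0.8 m/s) or (horizontal distance between bottle_b_c and tin below 0.15 m and height (world z) of bottle_b_c below 0.065 m and linear speed of bottle_b above 0.8 m/s) or (horizontal distance between carton_a_c and tin below 0.15 m and height (world z) of carton_a_c below 0.065 m and linear speed of carton_a above 0.8 m/s) or (horizontal distance between carton_b_c and tin below 0.15 m and height (world z) of carton_b_c below 0.065 m and linear speed of carton_b above 0.8 m/s)).
It also fails if it takes over 72 s, if anything falls off the work surface, if the arm or the gripper's body presses on something with over 40 N, if the wrist force passes 120 N, or if a joint passes its speed limit or range.

## Working session

There is one attempt and no reset: what is moved stays moved. The work goes in short steps, Python scripts to look and compute and a tool call to move; the robot and the scene stay as the last step left them, time stands still between calls to the robot, and variables do not carry over. Pictures are saved under pics/ and viewed, about 8 in all and at most 12, crops included, and the job is handed in when it is done.

Besides the shell and the picture viewer there is one more tool, called as a command line: name --argument value ..., lists and objects as JSON in quotes. step_arm: Moves the arm, as the interface text tells. Its arguments: {"type":"object","properties":{"deltas":{"type":"string"},"squeeze":{"type":"number"}},"required":["deltas"]}

```bash
mkdir -p pics; cat > h.py <<'E'
import numpy as np,cv2,json
from station import r
def save(cam,name):
    im=r.read_camera(cam); cv2.imwrite(f'pics/{name}.png',im[:,:,::-1]); return im
def ray(c,u,v):
    K=np.array(c['camera_matrix']);k=c['k1'];R=np.array(c['R']);t=np.array(c['t'])
    p=np.array([(u-K[0,2])/K[0,0],(v-K[1,2])/K[1,1]]);q=p.copy()
    for _ in range(30): q=p/(1+k*(q@q))
    return -R.T@t, R.T@np.array([q[0],q[1],1])
def at(c,u,v,z):
    o,d=ray(c,u,v); return o+d*(z-o[2])/d[2]
def proj(c,X):
    K=np.array(c['camera_matrix']);x=np.array(c['R'])@np.array(X,float)+np.array(c['t']);q=x[:2]/x[2]
    q=q*(1+c['k1']*(q@q)); return K[0,0]*q[0]+K[0,2],K[1,1]*q[1]+K[1,2]
E
python3 - <<'E'
from h import *
s=r.read_state();print(s['eef_pos'],s['eef_rot'],s['finger_gap'],s['t'],r.grasp_offset)
for n in('side','top','wrist'):
    c=r.get_calibration(n);print(n,np.round(-np.array(c['R']).T@np.array(c['t'])),np.round(c['R'],2).tolist(),c['k1'],np.array(c['camera_matrix'])[0,0])
a=save('top','top1');b=save('side','side1')
cv2.imwrite('pics/both.png',np.vstack([a,b])[:,:,::-1][:, :])
cv2.imwrite('pics/both.png',cv2.resize(np.vstack([a,b])[:,:,::-1],(480,600)))
E
```

```text
[220.08519115 610.90221136 204.56426179] [-5.40411252e-01 -3.09448150e+00  2.90051829e-03] 1.0009314752176546 0.0 18.8
side [350. 690. 739.] [[-0.96, -0.28, 0.01], [-0.2, 0.65, -0.74], [0.2, -0.71, -0.68]] 0.015030196357302001 421.0955628869638
top [ 434.  -10. 1006.] [[0.02, -1.0, 0.01], [-0.99, -0.02, -0.15], [0.15, -0.0, -0.99]] -0.0475479028209589 413.7127773980065
wrist [156. 634. 384.] [[0.34, 0.94, -0.0], [0.91, -0.33, 0.24], [0.22, -0.08, -0.97]] -0.04630808866867101 318.5726540806919
```

View pics/top1.png

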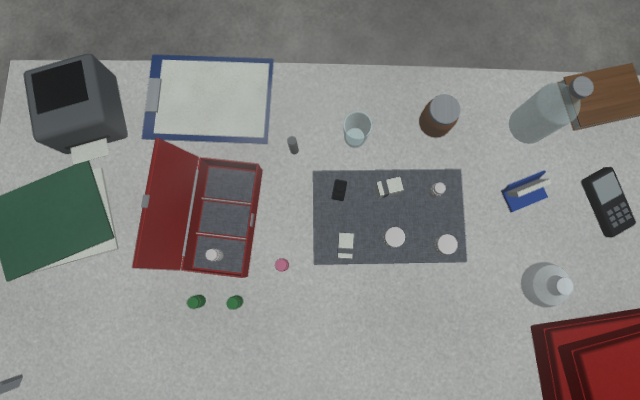

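View pics/side1.png

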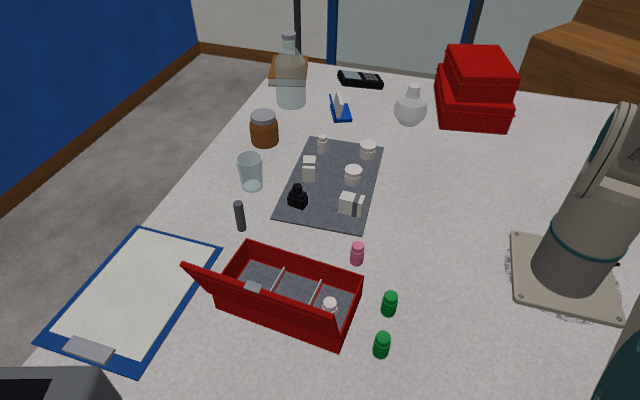

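Top view: the tin sits at (225,218) with its lid open to the left and a small white pack at (213,255). On the mat are jars at (395,237) and (447,244), cartons at (390,186) and (346,246), a bottle at (438,188) and the stamp at (340,190). The coloured look-alikes are at (281,265), (196,301) and (234,302).

```bash
python3 - <<'E'
from h import *
a=cv2.imread('pics/top1.png')
x=cv2.resize(a[130:285,130:480],None,fx=2.28,fy=2.28,interpolation=cv2.INTER_CUBIC)
L=cv2.resize(a[150:285,180:270],None,fx=4.4,fy=4.4,interpolation=cv2.INTER_CUBIC)
R=cv2.resize(a[165:270,325:415],None,fx=4.4,fy=4.4,interpolation=cv2.INTER_CUBIC)
o=np.zeros((600,800,3),np.uint8);o[:L.shape[0],:L.shape[1]]=L;o[:R.shape[0],400:400+R.shape[1]]=R
cv2.imwrite('pics/crop1.png',o)
E
```

```text
(no output)
```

View pics/crop1.png

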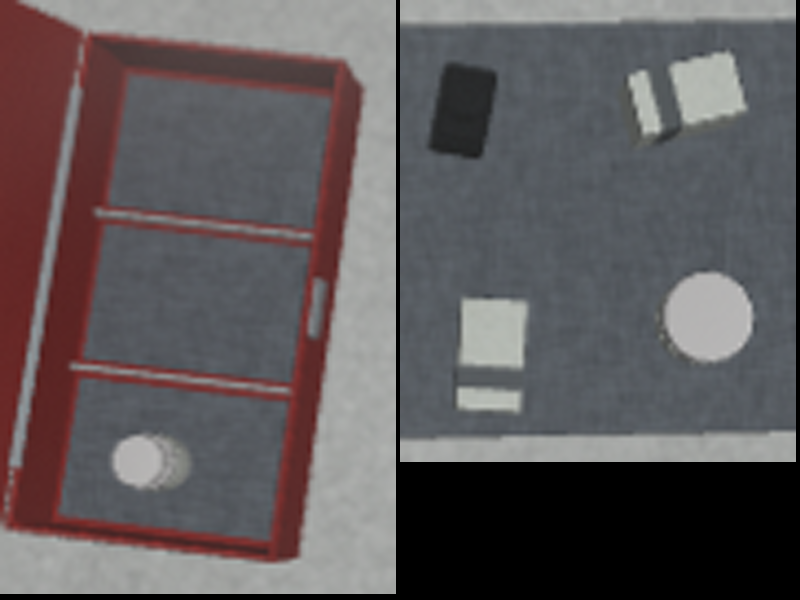

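```bash
python3 - <<'E'
from h import *
c=r.get_calibration('top')
L=lambda x,y:(x/4.4+180-.4,y/4.4+150-.4); R=lambda x,y:((x-400)/4.4+325-.4,y/4.4+165-.4)
P=lambda p,z:at(c,*p,z)[:2]
print('rim',[P(L(*p),68).round() for p in[(87,35),(345,62),(275,558),(6,525)]])
print('floor',[P(L(*p),6).round() for p in[(125,72),(332,92),(272,540),(57,515)]])
print('div',[P(L(*p),16).round() for p in[(98,212),(312,236),(72,367),(290,390)]])
print('bottle',P(L(137,461),62))
for n,q in(('c1',[(629,73),(730,52),(747,110),(650,135)]),('c2',[(461,298),(527,298),(522,412),(457,410)])):
    X=np.array([P(R(*p),54) for p in q]);print(n,X.mean(0).round(1),X.round().tolist(),[round(float(np.linalg.norm(X[i]-X[i-1]))) for i in range(4)])
print('jar',P(R(708,317),48)); print('stamp',P(R(463,110),70))
E
```

```text
rim [array([675., 290.]), array([663., 152.]), array([404., 175.]), array([417., 314.])]
floor [array([670., 287.]), array([661., 169.]), array([411., 190.]), array([422., 308.])]
div [array([588., 293.]), array([577., 174.]), array([502., 302.]), array([492., 182.])]
bottle [450.93382505 250.50289734]
c1 [ 620.9 -158.4] [[631.0, -126.0], [643.0, -180.0], [612.0, -189.0], [597.0, -138.0]] [35, 56, 33, 54]
c2 [479.6 -55.4] [[509.0, -39.0], [509.0, -73.0], [450.0, -72.0], [450.0, -38.0]] [58, 35, 59, 34]
jar [ 501.89253029 -169.3472859 ]
stamp [605.6036982  -37.54639823]
```

Chosen: jar (395,237) and carton (346,246). The tin already holds a bottle, so the jar goes in pocket0 and the carton in pocket1. I'll grip both with the jaws along tin y, so the gripper body stays clear of the lid.

```bash
cat >> h.py <<'E'
from scipy.spatial.transform import Rotation as Ro
def go(*wps):
    s=r.read_state();p=np.array(s['eef_pos']);A=Ro.from_rotvec(s['eef_rot'])
    y=A.as_matrix()[:,1];print('at',p.round(1),'jaw',round(np.degrees(np.arctan2(y[1],y[0])),1),'t',round(s['t'],2),'gap',round(s['finger_gap'],3),'F',np.round(s['ft_force'],1),'q',np.round(s['q'],2))
    for x,yy,z,f in wps:
        f=np.radians(f);Y=np.array([np.cos(f),np.sin(f),0]);Z=np.array([0,0,-1.]);T=Ro.from_matrix(np.c_[np.cross(Y,Z),Y,Z])
        print((x,yy,z),np.r_[A.inv().apply(np.array([x,yy,z])-p)/1000,(A.inv()*T).as_rotvec()].round(4).tolist())
E
python3 -c "
from h import *
go((300,400,300,50),(400,150,300,25),(502,-169,220,-5))"
```

```text
at [220.1 611.  204.7] jaw 70.2 t 0.1 gap 1.0 F [0.3 0.4 0.2] q [-1.29  0.63  0.04  1.52 -0.03  1.   -0.02]
(300, 400, 300) [-0.1467, -0.1716, -0.095, -0.0017, 0.0003, 0.3524]
(400, 150, 300) [-0.3255, -0.3729, -0.0947, -0.0016, 0.0007, 0.7887]
(502, -169, 220) [-0.5296, -0.6383, -0.0143, -0.0014, 0.0011, 1.3123]
```

step_arm --deltas "-0.02 -0.03 -0.06 0 0 0.1 1;-0.05 -0.07 -0.095 0 0 0.2 1;-0.1 -0.12 -0.095 0 0 0.3 1;-0.147 -0.172 -0.095 0 0 0.38 1;-0.2 -0.22 -0.095 0 0 0.5 1;-0.24 -0.27 -0.095 0 0 0.6 1;-0.285 -0.32 -0.095 0 0 0.7 1;-0.325 -0.373 -0.095 0 0 0.8 1;-0.36 -0.42 -0.09 0 0 0.92 1;-0.4 -0.47 -0.08 0 0 1.03 1;-0.44 -0.52 -0.07 0 0 1.13 1;-0.47 -0.57 -0.05 0 0 1.24 1"

```text
t: 1.6
eef_pos: [461.0, -50.7, 265.2]
eef_rot: [2.24, 2.2, -0.0]
ft_force: [0.5, -0.1, 0.1]
finger_gap: 0.998
```

```bash
python3 -c "
from h import *
go((495,-120,220,-5),(502,-169,220,-5))"
```

```text
at [461.  -50.7 265.2] jaw -1.0 t 1.6 gap 0.998 F [ 0.5 -0.1  0.1] q [-0.38  0.32  0.57  1.94 -0.21  0.93  0.28]
(495, -120, 220) [-0.0686, 0.0352, 0.0453, 0.0012, 0.0014, 0.0694]
(502, -169, 220) [-0.1175, 0.043, 0.0454, 0.0012, 0.0014, 0.0694]
```

step_arm --deltas "-0.055 0.02 0.03 0 0 0.05 1;-0.1 0.04 0.045 0 0 0.07 1;-0.1 0.04 0.045 0 0 0.07 1;-0.1 0.04 0.045 0 0 0.07 1"

```text
t: 2.1
eef_pos: [498.8, -150.7, 220.0]
eef_rot: [2.317, 2.122, -0.001]
ft_force: [1.2, 0.6, 0.3]
finger_gap: 0.998
```

```bash
python3 - <<'E'
from h import *
c=r.get_calibration('wrist');save('wrist','w1')
import pickle;pickle.dump(c,open('w1.pkl','wb'))
go((502,-169,50,-5))
print(proj(c,(502,-169,48)),proj(c,(479.6,-55.4,54)))
E
```

```text
at [ 499.  -150.   220.4] jaw -4.9 t 2.15 gap 1.004 F [ 0.9  0.7 -0.5] q [-0.14  0.47  0.55  1.87 -0.32  0.89  0.48]
(502, -169, 50) [-0.0187, 0.0045, 0.1704, 0.0007, 0.0001, 0.001]
(np.float64(320.3776886976027), np.float64(203.39685227552343)) (np.float64(289.8181706911585), np.float64(100.93819723446319))
```

View pics/w1.png

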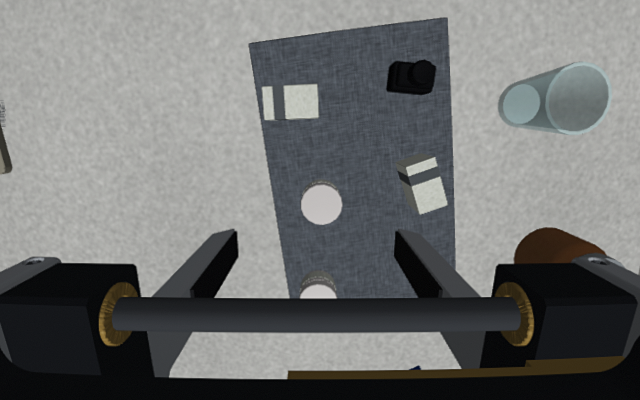

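The wrist view shows the jar at (321,204) and the carton at (291,102), both within 2 px of prediction. I'll grasp the jar.

step_arm --deltas "-0.0187 0.0035 0.06 0 0 0 1;-0.0187 0.0035 0.12 0 0 0 1;-0.0187 0.0035 0.17 0 0 0 1;-0.0187 0.0035 0.19 0 0 0 1;-0.0187 0.0035 0.2 0 0 0 1;-0.0187 0.0035 0.2 0 0 0 1;-0.0187 0.0035 0.2 0 0 0 0.4;-0.0187 0.0035 0.2 0 0 0 0.4;-0.0187 0.0035 0.2 0 0 0 0.4;-0.0187 0.0035 0.2 0 0 0 0.4;-0.0187 0.0035 0.2 0 0 0 0.4;-0.0187 0.0035 0.2 0 0 0 0.4" --squeeze 20

```text
t: 3.65
eef_pos: [501.4, -169.0, 20.5]
eef_rot: [2.314, 2.123, 0.001]
ft_force: [0.7, 0.4, 1.8]
finger_gap: 0.505
```

```bash
python3 -c "
from h import *
go((502,-169,200,-5),(560,30,200,-5),(620,225.5,200,-5))"
```

```text
at [ 501.4 -169.    20.5] jaw -4.9 t 3.65 gap 0.505 F [0.7 0.4 1.8] q [ 0.06  0.77  0.33  2.   -0.54  0.45  0.71]
(502, -169, 200) [0.0, 0.0009, -0.1795, 0.0012, 0.0003, 0.001]
(560, 30, 200) [0.2033, 0.0415, -0.1795, 0.0012, 0.0003, 0.001]
(620, 225.5, 200) [0.4032, 0.0844, -0.1795, 0.0012, 0.0003, 0.001]
```

```bash
python3 - <<'E'
from h import *
c=r.get_calibration('top');C=np.array([540,233.]);X=np.array([.09,.996]);Y=np.array([-.996,.09])
for th in np.arange(1.7,2.1,.05):
    o=70-140*np.cos(th);z=68+140*np.sin(th)
    print(round(th,2),round(o),round(z),[np.round(proj(c,[*(C+X*o+Y*y),z])).tolist() for y in(-132,132)])
w=r.get_calibration('wrist');p=-np.array(w['R']).T@np.array(w['t']);print(p-np.array(r.read_state()['eef_pos']))
for n,ty,tx in(('p0',-81,-24),('p1',5,-24)):print(n,C+X*tx+Y*ty)
E
```

```text
1.7 88 207 [[170.0, 137.0], [147.0, 269.0]]
1.75 95 206 [[167.0, 137.0], [144.0, 269.0]]
1.8 102 204 [[164.0, 137.0], [140.0, 268.0]]
1.85 109 203 [[161.0, 137.0], [137.0, 268.0]]
1.9 115 200 [[158.0, 137.0], [135.0, 268.0]]
1.95 122 198 [[155.0, 137.0], [132.0, 267.0]]
2.0 128 195 [[153.0, 137.0], [129.0, 267.0]]
2.05 135 192 [[150.0, 137.0], [127.0, 266.0]]
2.1 141 189 [[148.0, 137.0], [125.0, 266.0]]
[  5.78557143  68.45712853 179.39874342]
p0 [618.516 201.806]
p1 [532.86  209.546]
```

step_arm --deltas "0 0 -0.02 0 0 0 0.4;0 0 -0.06 0 0 0 0.4;0.02 0.005 -0.11 0 0 0 0.4;0.07 0.015 -0.15 0 0 0 0.4;0.12 0.027 -0.15 0 0 0 0.4;0.17 0.038 -0.15 0 0 0 0.4;0.22 0.049 -0.15 0 0 0 0.4;0.27 0.06 -0.15 0 0 0 0.4;0.32 0.072 -0.15 0 0 0 0.4;0.36 0.081 -0.15 0 0 0 0.4;0.38 0.085 -0.15 0 0 0 0.4;0.38 0.085 -0.15 0 0 0 0.4"

```text
t: 5.15
eef_pos: [618.1, 202.9, 169.9]
eef_rot: [2.313, 2.125, -0.001]
ft_force: [-0.8, -0.3, -0.1]
finger_gap: 0.501
```

```bash
python3 - <<'E'
from h import *
go((618.5,202,21,-5.2))
c=r.get_calibration('wrist');save('wrist','w2')
C=np.array([540,233.]);X=np.array([.09,.996]);Y=np.array([-.996,.09])
for y in(-132,132):
  for x in (-70,70): print(x,y,np.round(proj(c,[*(C+X*x+Y*y),68])))
E
```

```text
at [618.1 202.9 169.9] jaw -4.8 t 5.15 gap 0.501 F [-0.8 -0.3 -0.1] q [-0.67  0.73  0.55  1.56 -0.43  0.98 -0.07]
(618.5, 202, 21) [-0.0007, 0.0004, 0.1489, 0.0002, 0.001, 0.0063]
-70 -132 [370. 251.]
70 -132 [378.  96.]
-70 132 [ 96. 248.]
70 132 [72. 97.]
```

View pics/w2.png

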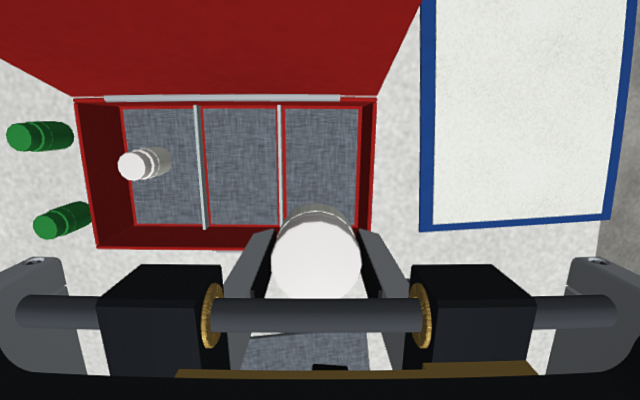

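The tin rim corners at (75,100), (377,98) and (97,248) match the model. The jar is held upright over pocket0 and I'm lowering it slowly.

step_arm --deltas "0 0 0.04 0 0 0 0.4;0 0 0.08 0 0 0 0.4;0 0 0.11 0 0 0 0.4;0 0 0.13 0 0 0 0.4;0 0 0.142 0 0 0 0.4;0 0 0.148 0 0 0 0.4;0 0 0.149 0 0 0 0.4;0 0 0.149 0 0 0 0.4"

```text
t: 6.2
eef_pos: [618.7, 200.5, 22.0]
eef_rot: [2.314, 2.121, -0.0]
ft_force: [-0.7, -0.2, -0.7]
finger_gap: 0.504
```

```bash
python3 -c "
from h import *
go()"
```

```text
at [618.7 200.5  22. ] jaw -5.0 t 6.2 gap 0.504 F [-0.7 -0.2 -0.7] q [-0.61  0.9   0.44  1.66 -0.54  0.71  0.02]
```

step_arm --deltas "0 0 0.001 0 0 0 0.4;0 0 0.002 0 0 0 0.4;0 0 0.002 0 0 0 0.6;0 0 0.002 0 0 0 0.6;0 0 0.002 0 0 0 0.6;0 0 -0.01 0 0 0 0.6;0 0 -0.05 0 0 0 0.6;0 0 -0.1 0 0 0 0.6;0 0 -0.14 0 0 0 1;0 0 -0.15 0 0 0 1;0 0 -0.15 0 0 0 1"

```text
t: 7.58
eef_pos: [618.5, 201.0, 172.3]
eef_rot: [2.314, 2.122, 0.001]
ft_force: [0.9, -0.1, -0.7]
finger_gap: 0.882
```

```bash
python3 -c "
from h import *
go((479.6,-55.4,140,0),(479.6,-55.4,22,0))"
```

```text
at [618.5 201.  172.3] jaw -5.0 t 7.58 gap 0.882 F [ 0.9 -0.1 -0.7] q [-0.67  0.72  0.56  1.56 -0.43  0.98 -0.07]
(479.6, -55.4, 140) [-0.2674, -0.1162, 0.0323, 0.0021, 0.001, -0.0867]
(479.6, -55.4, 22) [-0.2673, -0.1165, 0.1503, 0.0021, 0.001, -0.0867]
```

step_arm --deltas "-0.05 -0.022 0 0 0 -0.02 1;-0.1 -0.044 0 0 0 -0.05 1;-0.15 -0.065 0 0 0 -0.087 1;-0.2 -0.087 0 0 0 -0.087 1;-0.24 -0.105 0.01 0 0 -0.087 1;-0.267 -0.116 0.032 0 0 -0.087 1;-0.267 -0.116 0.032 0 0 -0.087 1;-0.267 -0.116 0.032 0 0 -0.087 1"

```text
t: 8.57
eef_pos: [480.0, -54.2, 139.8]
eef_rot: [2.219, 2.222, 0.0]
ft_force: [-0.5, 0.2, 0.4]
finger_gap: 1.0
```

```bash
python3 - <<'E'
from h import *
c=r.get_calibration('wrist');save('wrist','w3')
go((479.6,-55.4,22,0))
print([np.round(proj(c,(479.6+a*29,-55.4+b*17,54))) for a in(-1,1) for b in (-1,1)])
E
```

```text
at [480.5 -53.8 140.1] jaw 0.1 t 8.62 gap 1.001 F [0.3 0.2 0.5] q [-0.29  0.54  0.49  2.05 -0.41  0.65  0.49]
(479.6, -55.4, 22) [-0.0015, -0.0011, 0.1181, 0.002, 0.0007, 0.002]
[array([282., 227.]), array([281., 189.]), array([349., 227.]), array([350., 189.])]
```

View pics/w3.png

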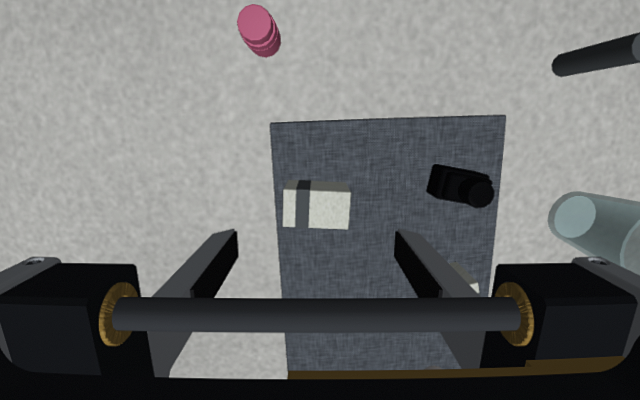

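The carton's top corners run from (283,190) to (349,229), within about 2 px of prediction and aligned. I'll grasp it.

step_arm --deltas "-0.0015 -0.0005 0.04 0 0 0 1;-0.002 -0.0005 0.08 0 0 0 1;-0.002 -0.0005 0.105 0 0 0 1;-0.002 -0.0005 0.118 0 0 0 1;-0.002 -0.0005 0.118 0 0 0 1;-0.002 -0.0005 0.118 0 0 0 0.5;-0.002 -0.0005 0.118 0 0 0 0.5;-0.002 -0.0005 0.118 0 0 0 0.5;-0.002 -0.0005 0.118 0 0 0 0.5;-0.002 -0.0005 0.118 0 0 0 0.5"

```text
t: 9.88
eef_pos: [480.4, -55.9, 22.5]
eef_rot: [2.218, 2.222, 0.002]
ft_force: [-0.2, 1.1, 4.3]
finger_gap: 0.616
```

```bash
python3 -c "
from h import *
go((480,-55,172,0),(533,210,172,-5.2))"
```

```text
at [480.4 -55.9  22.5] jaw 0.1 t 9.88 gap 0.616 F [-0.2  1.1  4.3] q [-0.14  0.73  0.29  2.12 -0.58  0.36  0.63]
(480, -55, 172) [0.0008, -0.0001, -0.1495, 0.0025, 0.0005, 0.002]
(533, 210, 172) [0.2657, 0.0535, -0.1496, 0.0025, 0.0004, 0.0927]
```

step_arm --deltas "0 0 -0.02 0 0 0 0.5;0 0 -0.07 0 0 0 0.5;0.01 0 -0.12 0 0 0.02 0.5;0.05 0.01 -0.15 0 0 0.05 0.5;0.1 0.02 -0.15 0 0 0.09 0.5;0.15 0.03 -0.15 0 0 0.093 0.5;0.2 0.041 -0.15 0 0 0.093 0.5;0.245 0.05 -0.15 0 0 0.093 0.5;0.266 0.054 -0.15 0 0 0.093 0.5;0.266 0.054 -0.15 0 0 0.093 0.5;0.266 0.054 -0.15 0 0 0.093 0.5"

```text
t: 11.25
eef_pos: [533.4, 207.5, 172.5]
eef_rot: [2.321, 2.113, 0.0]
ft_force: [0.4, -0.6, -0.0]
finger_gap: 0.615
```

```bash
python3 - <<'E'
from h import *
go((533,210,22.5,-5.2))
save('wrist','w4')
E
```

```text
at [533.4 207.5 172.5] jaw -5.4 t 11.25 gap 0.615 F [ 0.4 -0.6 -0. ] q [-0.8   0.62  0.6   1.79 -0.45  0.87 -0.09]
(533, 210, 22.5) [0.0027, -0.001, 0.15, 0.0023, 0.0019, -0.0033]
```

View pics/w4.png

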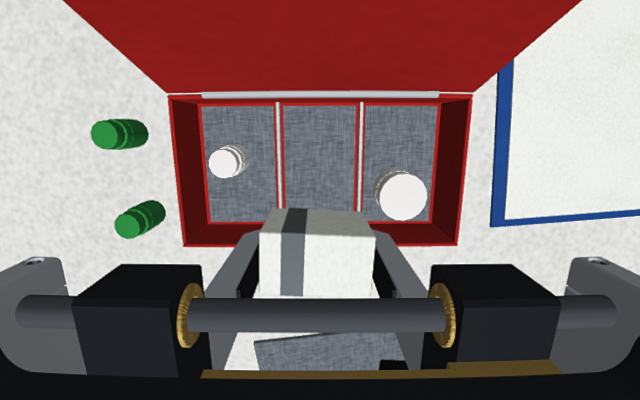

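The jar stands upright in pocket0 at (403,197), and the carton hangs over the middle compartment with clearance on both sides. Lowering.

step_arm --deltas "0 0 0.04 0 0 0 0.5;0 0 0.08 0 0 0 0.5;0 0 0.11 0 0 0 0.5;0 0 0.13 0 0 0 0.5;0 0 0.142 0 0 0 0.5;0 0 0.148 0 0 0 0.5;0 0 0.15 0 0 0 0.5;0 0 0.15 0 0 0 0.5;0 0 0.151 0 0 0 0.5"

```text
t: 12.42
eef_pos: [534.4, 207.4, 22.5]
eef_rot: [2.321, 2.112, 0.003]
ft_force: [-1.0, -0.3, 11.2]
finger_gap: 0.622
```

step_arm --deltas "0 0 0 0 0 0 0.75;0 0 0 0 0 0 0.75;0 0 0 0 0 0 0.75;0 0 -0.01 0 0 0 0.75;0 0 -0.05 0 0 0 0.75;0 0 -0.1 0 0 0 0.75;0 0 -0.15 0 0 0 0.75;0 0 -0.19 0 0 0 0.5;-0.04 0 -0.22 0 0 0 0;-0.08 0 -0.24 0 0 0 0;-0.08 0 -0.24 0 0 0 0;-0.08 0 -0.24 0 0 0 0"

```text
t: 13.92
eef_pos: [525.7, 128.8, 262.7]
eef_rot: [2.322, 2.113, 0.004]
ft_force: [-0.7, 0.7, -0.0]
finger_gap: 0.252
```

```bash
python3 - <<'E'
from h import *
go()
w=save('wrist','w5')
a=save('top','top2')
L=cv2.resize(a[130:285,130:270],None,fx=3.2,fy=3.2,interpolation=cv2.INTER_CUBIC)
o=np.zeros((500,800,3),np.uint8);o[:L.shape[0],:L.shape[1]]=L
w=cv2.resize(w,(340,212));o[:212,460:]=w
cv2.imwrite('pics/chk.png',o[:,:,::-1])
E
```

```text
at [525.7 128.8 262.7] jaw -5.4 t 13.93 gap 0.252 F [-0.7  0.7 -0. ] q [-0.75  0.48  0.68  1.76 -0.35  1.02 -0.03]
```

View pics/chk.png

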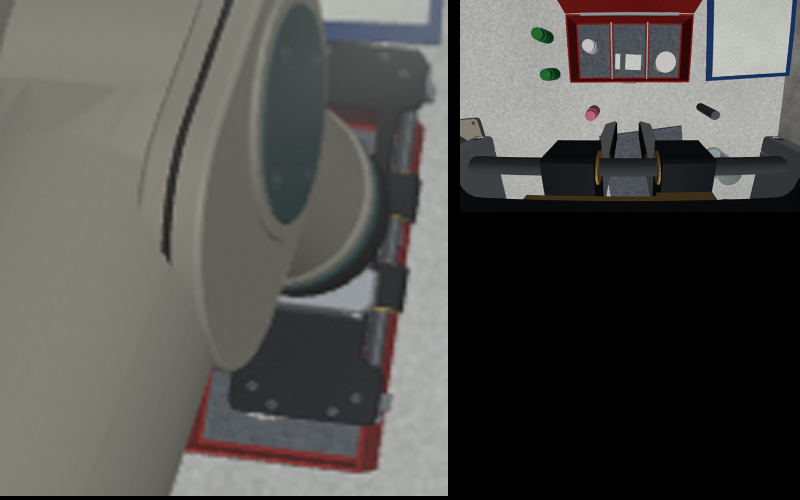

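All three packs stand upright in their own compartments. With the fingers closing, I'll go over the lid to behind it, offset from the clasp.

step_arm --deltas "0.05 -0.01 -0.01 0 0 0 0;0.1 -0.02 -0.01 0 0 0 0;0.15 -0.035 -0.01 0 0 0 0;0.2 -0.035 -0.01 0 0 0 0;0.25 -0.035 -0.01 0 0 0 0;0.272 -0.035 0 0 0 0 0;0.272 -0.035 0 0 0 0 0;0.272 -0.035 0.04 0 0 0 0;0.272 -0.035 0.08 0 0 0 0;0.272 -0.035 0.112 0 0 0 0;0.272 -0.035 0.112 0 0 0 0"

```text
t: 15.4
eef_pos: [514.9, 399.8, 147.7]
eef_rot: [2.323, 2.111, -0.008]
ft_force: [0.2, -0.9, 0.4]
finger_gap: 0.003
```

```bash
cat > lid.py <<'E'
from h import *
import sys
C=np.array([540,233.]);X=np.array([.09,.996]);Y=np.array([-.996,.09])
go()
p=np.array(r.read_state()['eef_pos']);d=p[:2]-C
tx,tz=d@X,p[2];print('tx,ty,z',tx,d@Y,tz)
for th in np.arange(1.75,-.06,-.15):
    rho=105;e=np.array([-np.cos(th),np.sin(th)]);n=np.array([np.sin(th),np.cos(th)])
    S=np.array([70,68])+rho*e+11*n+[8,0]
    print(round(th,2),'tx,z',S.round(),'d',((S[0]-tx)/1000).round(3),((tz-S[1])/1000).round(3))
E
python3 lid.py
```

```text
at [514.9 399.8 147.7] jaw -5.5 t 15.4 gap 0.003 F [ 0.2 -0.9  0.4] q [-1.03  0.77  0.59  1.57 -0.49  0.96 -0.38]
tx,ty,z 163.83287866923678 40.02961086112088 147.72852586393904
1.75 tx,z [108. 169.] d -0.056 -0.022
1.6 tx,z [ 92. 173.] d -0.072 -0.025
1.45 tx,z [ 76. 174.] d -0.088 -0.026
1.3 tx,z [ 61. 172.] d -0.103 -0.024
1.15 tx,z [ 45. 168.] d -0.119 -0.021
1.0 tx,z [ 31. 162.] d -0.133 -0.015
0.85 tx,z [ 17. 154.] d -0.147 -0.006
0.7 tx,z [  5. 144.] d -0.159 0.004
0.55 tx,z [ -6. 132.] d -0.17 0.015
0.4 tx,z [-14. 119.] d -0.178 0.029
0.25 tx,z [-21. 105.] d -0.185 0.043
0.1 tx,z [-25.  89.] d -0.189 0.058
-0.05 tx,z [-27.  74.] d -0.191 0.074
```

step_arm --deltas "-0.02 0 -0.01 0 0 0 0;-0.04 0 -0.02 0 0 0 0;-0.056 0 -0.022 0 0 0 0;-0.072 0 -0.025 0 0 0 0;-0.088 0 -0.026 0 0 0 0;-0.103 0 -0.024 0 0 0 0;-0.119 0 -0.021 0 0 0 0;-0.133 0 -0.015 0 0 0 0;-0.147 0 -0.006 0 0 0 0;-0.159 0 0.004 0 0 0 0;-0.159 0 0.004 0 0 0 0"

```text
t: 16.77
eef_pos: [498.6, 239.7, 143.5]
eef_rot: [2.326, 2.109, -0.013]
ft_force: [0.4, -0.2, -0.4]
finger_gap: 0.005
```

```bash
python3 lid.py; python3 -c "
from h import *
save('side','side2')"
```

```text
at [498.6 239.7 143.5] jaw -5.6 t 16.77 gap 0.005 F [ 0.4 -0.2 -0.4] q [-0.87  0.64  0.58  1.86 -0.47  0.79 -0.14]
tx,ty,z 2.923097049855227 41.872017859973575 143.45800635745616
1.75 tx,z [108. 169.] d 0.105 -0.026
1.6 tx,z [ 92. 173.] d 0.089 -0.029
1.45 tx,z [ 76. 174.] d 0.073 -0.03
1.3 tx,z [ 61. 172.] d 0.058 -0.029
1.15 tx,z [ 45. 168.] d 0.042 -0.025
1.0 tx,z [ 31. 162.] d 0.028 -0.019
0.85 tx,z [ 17. 154.] d 0.014 -0.011
0.7 tx,z [  5. 144.] d 0.002 -0.001
0.55 tx,z [ -6. 132.] d -0.009 0.011
0.4 tx,z [-14. 119.] d -0.017 0.024
0.25 tx,z [-21. 105.] d -0.024 0.039
0.1 tx,z [-25.  89.] d -0.028 0.054
-0.05 tx,z [-27.  74.] d -0.03 0.07
```

View pics/side2.png

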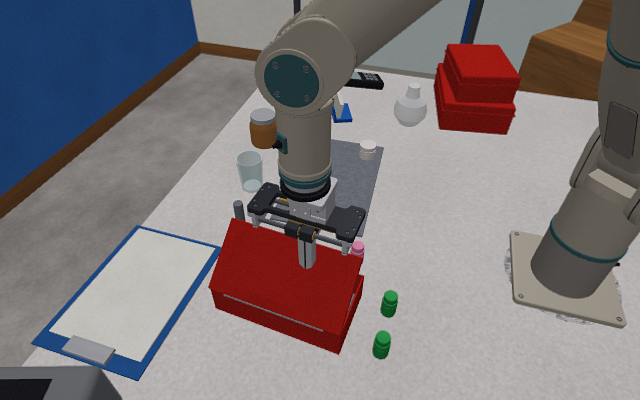

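The side view shows the lid following the finger at about 0.7 rad, with the finger at (305,250). Pressing on to shut.

step_arm --deltas "-0.009 0 0.011 0 0 0 0;-0.017 0 0.024 0 0 0 0;-0.024 0 0.039 0 0 0 0;-0.028 0 0.05 0 0 0 0;-0.03 0 0.058 0 0 0 0;-0.03 0 0.063 0 0 0 0;-0.03 0 0.066 0 0 0 0;-0.03 0 0.066 0 0 0 0"

```text
t: 17.82
eef_pos: [495.5, 210.1, 78.8]
eef_rot: [2.325, 2.111, -0.012]
ft_force: [-2.2, -1.7, 6.0]
finger_gap: 0.009
```

step_arm --deltas "0 0 0.002 0 0 0 0;0 0 0.003 0 0 0 0;0 0 0.003 0 0 0 0"

```text
t: 18.2
eef_pos: [495.6, 210.1, 78.5]
eef_rot: [2.326, 2.111, -0.009]
ft_force: [-5.3, -2.3, 24.4]
finger_gap: 0.005
```

step_arm --deltas "0 0 -0.02 0 0 0 0;0 0 -0.06 0 0 0 0;0 0 -0.12 0 0 0 0;-0.05 0 -0.17 0 0 0 0;-0.1 0 -0.2 0 0 0 0;-0.15 0 -0.2 0 0 0 0;-0.2 0 -0.2 0 0 0 0;-0.2 0 -0.2 0 0 0 0;-0.2 0 -0.2 0 0 0 0"

```text
t: 19.32
eef_pos: [477.3, 12.8, 279.4]
eef_rot: [-2.325, -2.112, 0.008]
ft_force: [-0.3, 0.3, -0.3]
finger_gap: 0.007
```

```bash
python3 -c "
from h import *
go()
c=r.get_calibration('wrist');w=save('wrist','w6');b=save('side','side3')
C=np.array([540,233.]);X=np.array([.09,.996]);Y=np.array([-.996,.09]);s=r.get_calibration('side')
for y in(-132,132): print([np.round(proj(s,[*(C+X*-70+Y*y),z])) for z in (68,79)])
cv2.imwrite('pics/end.png',np.hstack([cv2.resize(b,(480,300)),cv2.resize(b[210:370,160:420],None,fx=1.2,fy=1.2)[:300]if 0 else cv2.resize(b[220:360,190:390],(320,300))])[:,:,::-1])"
```

```text
at [477.3  12.8 279.4] jaw -5.5 t 19.32 gap 0.007 F [-0.3  0.3 -0.3] q [-0.62  0.36  0.73  1.89 -0.28  1.    0.14]
[array([246., 237.]), array([245., 233.])]
[array([365., 275.]), array([365., 271.])]
```

View pics/end.png

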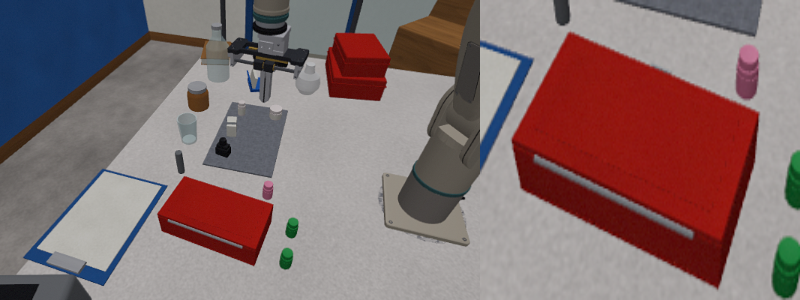

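View pics/w6.png

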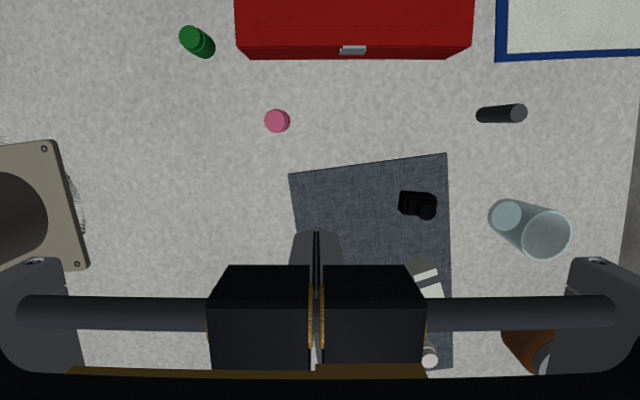

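The lid is flush: its free-edge corners are at about (246,235) and (363,272), against predicted shut positions of (245,233) and (365,271). The stamp, glue stick, glass and surplus packs are still standing.

```bash
python3 -c "
from station import r
print(r.finish_job())"
```

```text
the job is handed in; nothing more can be done
None
```

The first-aid tin now holds one bottle, one jar and one carton, each upright in its own compartment, and the lid is shut. I handed the job in at about 19 s of the 72 s allowed; the interface gives no verdict.

- **Packs:** The bottle was already in pocket2. I took a jar from the mat to pocket0 and a carton to pocket1, and set both down before letting go. A wrist picture taken before closing showed all three standing in separate compartments.
- **Lid:** I pushed it down with the closed fingers until it met firm resistance (24 N at the wrist, finger at 78.5 mm, against about 79 mm for a closed lid). In the side picture its free-edge corners lay within about 2 px of where a shut lid should be.
- **Everything else:** In the last pictures the stamp, glue stick, glass and surplus packs stood where they were, judged by eye rather than measured. The arm was clear, with no contact force.

No check failed. One top picture, taken to check the packs, was mostly blocked by the arm, so that check rests on the wrist picture alone.

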